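# Reset the seized length stop of a drilling jig

## Task

The clamp knob on top of the drilling jig's length stop has seized. Break it loose with a short firm anticlockwise twist and back it off a good quarter turn; then slide the stop along the fence until it just touches the end of the pinned pattern bar, without jamming or shifting it, and nip the knob up tight again so that the stop stays there. Leave the rest of the bench as it is.

Things in the scene. Friction and masses are not known exactly. Their poses are not given: they have to be found in the camera images.
- jig: drilling jig, fixed to the bench: plywood base 180 x 460 x 18 mm with an aluminium fence 50 mm wide, 440 long, its top 78 mm above the bench, its centre line at jig x = -40 mm. Origin: centre of the base's underside; y runs along the fence, z up. At the -y end a steel arm on the fence carries a drill bush with a locating pin (top 80 mm high)
- stop (a joint): travel in m of the length stop along the fence, growing towards the pattern bar (along jig -y); 0 = far end, 0.160 = limit. The stop is a steel saddle 72 (across) x 60 mm on the fence, its top 94 mm above the bench, with a tongue hanging down on the fence's +x side. Clamped, it does not budge at 25 N; unclamped, it drags with about 7 N and stays where it is left
- stop_face (a point): centre of the tongue's flat stop face (36 mm wide, 26 mm above the bench), which looks along jig -y and meets the end of the pattern bar. Axes as the jig. It lies 30 mm on the -y side and 45.5 mm on the +x side (jig axes) of the knob's axis and moves with the stop
- knob (a joint): angle in rad of the stop's clamp knob, growing anticlockwise seen from above = loosening; as found -0.6 to -0.48, clamped; at 0 the screw just leaves the fence; ends at -0.9 and 3.5. Seized, it takes 0.4 to 0.8 N m to start and a grip under about 20 N slips on it; past 0 it spins with 0.05 N m. Turned back it bites from 0 and is tight below -0.35, at about 0.35 N m (0.5 at -0.5)
- knob_grip (a point): point on the knob's upright axis at mid-height of its grip, 123 mm above the bench. Black plastic knob with ten flutes, 50 mm across, 22 mm high (112 to 134 mm above the bench), with a 4 mm cap; under it only a stud and a boss of 24 mm on the saddle (boss top 102 mm above the bench). It moves with the stop, and its x, y axes turn with the knob
- pattern: pattern bar of flat steel, 160 x 40 x 12 mm, 0.55 kg, loose: it lies on the base along the working (+x) side of the fence, held by the locating pin through its hole. Origin: centre of its underside; its length along its y, as the jig's
- pattern_end (a point): centre of the bar's free end face, 80 mm along +y from the bar's origin, 24 mm above the bench; the stop face must come up to touch it. A touch of a few newtons is right, over 10 N jams it
- spanner: bystander, leave alone: steel spanner 190 mm long lying flat on the bench beyond the jig; origin at its middle
- spray_can: bystander, leave alone: dark steel spray can, 66 mm across, 190 mm tall, standing left of the jig; origin at its foot
- bolt_tray: bystander, leave alone: open plastic tray of bolts 110 x 150 x 50 mm, right of the jig; origin under its centre
Not all that is in view belongs to the job. What is shaped like the pattern but blue or red is not meant.

How it is judged:
On the way, in this order (a step that is already met when the one before it is completed fails the run):
1. the knob is broken loose and backed off at least 80 degrees (value of joint knob above 0.85 rad), for 0.1 s.
2. with the knob loose the stop is pushed up until it touches the pattern bar (contact force between stop and pattern above 1 N and value of joint knob above 0.3 rad), for 0.15 s.
3. the knob is nipped up tight with the stop at the bar (value of joint knob below -0.3 rad and y of stop_face in the frame of pattern below 0.0815 m), for 0.1 s.
At the end, for the whole second after the job is handed in: the knob is tight again (below -0.3 rad), the stop face is at the bar's end with at most 1.5 mm gap, the bar lies at rest within 3 mm of where it was (all of step 3 and linear speed of pattern below 0.01 m/s and distance of pattern_end from where it was at the start of the episode below 0.003 m); the robot touches nothing.
It fails at once if the stop is jammed against the pattern bar with more than 10 N (contact force between stop and pattern above 10 N).
It fails at once if the pattern bar is shifted by more than 5 mm (distance of pattern_end from where it was at the start of the episode above 0.005 m).
It fails at once if a bystander on the bench is disturbed (distance of any of spanner, spray_can, bolt_tray from where it was at the start of the episode above 0.03 m).
It also fails if it takes over 69 s, if anything falls off the work surface, if the arm or the gripper's body presses on something with over 40 N, if the wrist force passes 120 N, or if a joint passes its speed limit or range.

## Robot

A 7-joint arm with a two-finger parallel gripper is mounted at the origin on the work surface. World frame = base frame: x ahead of the robot, y to its left, z up, the work surface at z = 0. Lengths are in m, angles in rad, forces in N, time in s.
With the tool pointing down it reaches from about 0.4 to 0.85 m from the base axis. Payload 10.4 kg.
Tool frame: the origin (TCP) lies at the very end of the fingers, on their centre line; the grasp point (between the pads) lies 19 mm behind it; z points along the fingers, y is the direction in which the jaws open and shut (so a half turn about z gives the same grasp; the last joint's range is limited). The gripper opens to 87 mm and grips with 3 to 60 N. Pads are 19 mm wide; open, the fingers measure 117 mm over their backs; the gripper's body (75 mm by 190 mm) begins 51 mm behind the grasp point.
Start: joints at [-1.169, 0.332, -0.065, 1.46, 0.022, 1.35, -0.088], TCP at [0.258, 0.569, 0.223] pointing down, gripper open.
Joint ranges: [-2.6, 2.6], [-0.5, 2.12], [-1.47, 1.34], [0.16, 2.42], [-1.27, 4.41], [0.06, 2.06], [-2.6, 2.6]. Speed limits (rad/s): [2.22, 2.22, 2.79, 2.79, 3.14, 3.14, 3.14].

## Interface

Orientations are given as a unit quaternion [x, y, z, w].
In Python, from bench import r, eyes, job gives the robot as it stands. The module is installed in compiled form; this text tells all that it offers.
- The arm moves only by the tool play_rows, never from a script. Its argument "motion" is a list of rows, each a list of 7 numbers: the shift along the tool's x, y, z as a fraction of full scale, then the turn, a rotation vector about the tool's x, y, z as a fraction of full scale, then the opening in per cent of the stroke, from 0 (shut) to 100 (fully open). A call has 1 to 5 rows; each row is the pose to reach, as a shift and turn from the pose commanded when the call began, along the tool's axes at that moment; what a row does not reach only later rows make up. Full scale, the value 1, is 0.2 m for a shift and 90 degrees for a turn. A row lasts 1/8 s, in which the tool goes at most 62.5 mm and 10.7 degrees, less where a joint would pass 70% of its speed; a pose out of reach is approached as far as the arm can. A call with a number of a shift or a turn outside -1 to 1 is refused whole. A call with a gripper value outside its range is refused whole. The fingers move at their own pace and stop on an object; "squeeze" is the grip in N (left out, the last holds). Time passes only in rows, so rows that repeat a pose let the fingers close. It gives the time, the measured TCP pose, the force and the opening at its end, in the units of the state.
- r.read_state(): the state, without advancing time (a new reading comes with each control period).
- eyes.camera(name): name is "side" or "top" or "wrist"; returns a dict with "image" (400x640x3 uint8, red, green, blue), "mtx" (3x3 intrinsics, pixels), "R" (3x3) and "t" (3): a world point X has camera coordinates R X + t. Camera axes: x right, y down, z forward; pixel columns grow to the right and rows downward; lengths in m; the calibration is good to about 2 mm. A picture is of the moment at which its call begins. There is no depth.
- job.close_job(): hands the job in, once; it reports no verdict.
Trained networks look in a picture, given as the dict that the camera call returned (one of the last four; its "shot" number tells which), for a name from the list of things; names that differ only in an ending like _2 or _b are one class to them, and where a whole thing is asked for, a point or a joint stands for the part that bears it (a point fixed in the world has none). Each returns a list of dicts, best first, with "p" (0 to 1); they miss things now and then, are a little off and sometimes report something else, mostly with a low value. They report only what shows in the picture. A call takes as long as a camera call. They do not tell look-alikes from the thing itself.
- eyes.regions_of(picture, label): "region" (400x640 bool, what is visible of it) and "xy" ([column, row] in pixels, amid what is visible of it).
- eyes.landmark_of(picture, label): "xy" ([column, row] in pixels: a listed point, or the origin of a listed thing).
The state is a dict: "time": time; "joint_positions": joint angles; "joint_vel": joint speeds; "joint_torque": joint torques, N m; "ee_pos": TCP position; "eef_rot": TCP orientation; "ft_force": force on the tool from outside, world axes, zero at the start; "torque": the same for the moment, N m; "width": finger opening in m.
Only numpy, scipy, OpenCV 4.12 (cv2) and the standard library are available. Lean on these libraries where they do the work, as an engineer would, in place of code of your own. Each camera call takes 0.05 s, during which the arm holds its last target. There are 200 camera calls.

## Working session

There is one attempt and no reset: what is moved stays moved. The work goes in short steps, Python scripts to look and compute and a tool call to move; the robot and the scene stay as the last step left them, time stands still between calls to the robot, and variables do not carry over. Pictures are saved under pics/ and viewed, about 8 in all and at most 12, crops included, and the job is handed in when it is done.

Besides the shell and the picture viewer there is one more tool, called as name(argument=value, ...), one argument or row to a line, values as JSON. play_rows: Moves the arm, as the interface text tells. Shift numbers are shares of 0.2 m and turn numbers shares of 90 degrees, none past 1 either way. Its arguments: {"type":"object","properties":{"motion":{"type":"array","items":{"type":"array","items":{"type":"number"}}},"squeeze":{"type":"number"}},"required":["motion"]}

```bash
mkdir -p pics; cat > h.py <<'E'
import numpy as np,cv2
from bench import r,eyes,job
from scipy.spatial.transform import Rotation as Ro
def ray(p,uv):
    d=np.linalg.inv(p["mtx"])@np.array([uv[0],uv[1],1.]); R=np.array(p["R"]); return -R.T@np.array(p["t"]), R.T@d
def onz(p,uv,z):
    c,d=ray(p,uv); return c+d*(z-c[2])/d[2]
def tri(rs):
    A=np.zeros((3,3));b=np.zeros(3)
    for c,d in rs:
        d=d/np.linalg.norm(d);P=np.eye(3)-np.outer(d,d);A+=P;b+=P@c
    x=np.linalg.solve(A,b); return x,[np.linalg.norm(np.cross(x-c,d/np.linalg.norm(d))) for c,d in rs]
def save(p,n): cv2.imwrite("pics/"+n,p["image"][:,:,::-1])
E
python3 - <<'E'
from h import *
s=r.read_state(); print({k:np.round(v,3) for k,v in s.items()})
Z=dict(knob_grip=.123,stop_face=.026,pattern_end=.024,pattern=.018,jig=0)
for n in("top","side","wrist"):
    p=eyes.camera(n);save(p,n+"0.png")
    print(n,-np.array(p["R"]).T@p["t"])
    for l,z in Z.items():
        for q in eyes.landmark_of(p,l)[:3]: print(l,round(q["p"],2),np.round(q["xy"],1),np.round(onz(p,q["xy"],z),4))
E
```

```text
{'time': np.float64(0.0), 'joint_positions': array([-1.169,  0.333, -0.065,  1.461,  0.022,  1.35 , -0.088]), 'joint_vel': array([ 0.001,  0.   , -0.   ,  0.   ,  0.002, -0.002, -0.001]), 'joint_torque': array([ 1.0000e-03, -6.2327e+01,  2.5000e-02, -3.8990e+01, -6.1000e-02,
        4.0000e-02,  0.0000e+00]), 'ee_pos': array([0.257, 0.569, 0.222]), 'eef_rot': array([ 0.211,  0.978, -0.001, -0.   ]), 'ft_force': array([-0.059,  0.103,  0.463]), 'torque': array([ 0.043, -0.011,  0.005]), 'width': np.float64(0.087)}
top [ 0.22037067 -0.05830692  1.70247717]
knob_grip 0.74 [317.1 208.8] [ 0.5237 -0.0107  0.123 ]
stop_face 0.93 [317.2 198.6] [ 0.5777 -0.0053  0.026 ]
pattern_end 0.92 [385.6 284. ] [ 0.3079 -0.2526  0.024 ]
pattern_end 0.72 [343.2 195.7] [ 0.595  -0.0932  0.024 ]
pattern_end 0.64 [211.  242.7] [0.4008 0.338  0.024 ]
pattern 0.85 [407.1 285.8] [ 0.3077 -0.3244  0.018 ]
pattern 0.84 [240.5 141.4] [0.7646 0.2802 0.018 ]
pattern 0.73 [230.8 236.5] [0.4273 0.2754 0.018 ]
jig 0.92 [338.4 198.8] [ 0.5881 -0.0779  0.    ]
side [ 0.01167286 -1.14662393  0.78118914]
knob_grip 0.42 [297.4 193. ] [ 0.515  -0.0083  0.123 ]
stop_face 0.65 [313.1 214. ] [ 0.5712 -0.0082  0.026 ]
pattern_end 0.78 [302.8 175.7] [0.6745 0.2902 0.024 ]
pattern_end 0.72 [233.  189.3] [0.3835 0.3125 0.024 ]
pattern_end 0.67 [264.4 279.9] [ 0.2942 -0.2578  0.024 ]
pattern 0.97 [278.3 302.2] [ 0.2959 -0.3519  0.018 ]
pattern 0.82 [248.2 194.9] [0.4235 0.2504 0.018 ]
pattern 0.71 [321.  175.6] [0.7462 0.2657 0.018 ]
jig 0.73 [328.6 227.8] [ 0.5953 -0.076   0.    ]
jig 0.58 [371.6 310.4] [ 0.5038 -0.4746  0.    ]
wrist [0.19102203 0.59971056 0.38484227]
pattern_end 0.82 [231.7 317.8] [0.3936 0.3734 0.024 ]
```

```bash
cd pics; python3 -c "
import cv2,numpy as np
a,b=[cv2.imread(n+'0.png') for n in('top','side')]
cv2.imwrite('both.png',cv2.resize(np.vstack([a,b]),(480*1,600)))"
```

```text
(no output)
```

View pics/top0.png

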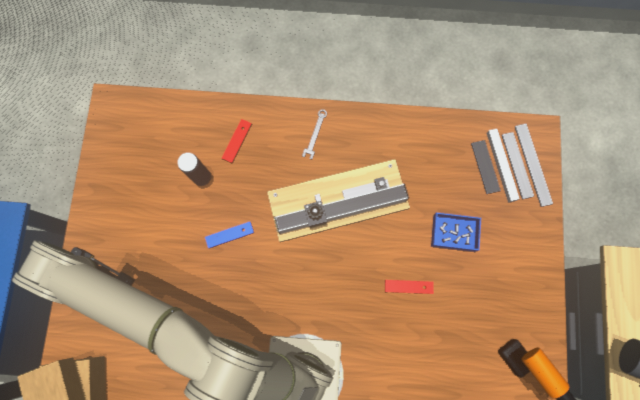

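View pics/side0.png

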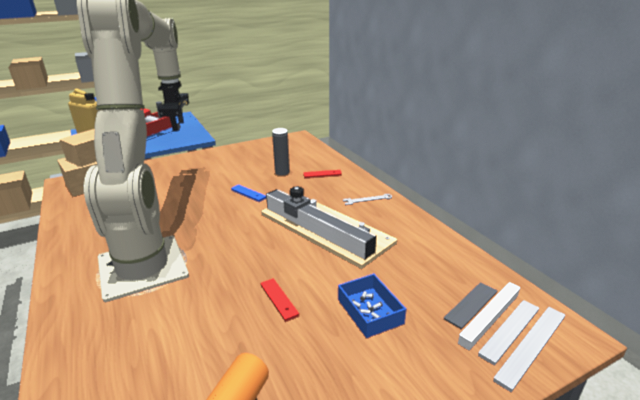

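Top view: knob at about (315,211), the silver pattern bar at (343–385,185–195), with the pin at its right end. Side view agrees, and the red and blue bars are decoys. I'll move over the jig next, for a wrist view.

play_rows(
  motion=[
    [-0.22,-0.2,-0.13,0,0,0,100],
    [-0.44,-0.41,-0.25,0,0,0,100],
    [-0.66,-0.62,-0.3,0,0,0,100],
    [-0.87,-0.83,-0.3,0,0,0,100],
    [-0.87,-0.83,-0.3,0,0,0,100],
  ],
)

```text
time: 1.52
ee_pos: [0.3504, 0.3423, 0.2836]
eef_rot: [0.214, 0.977, 0.001, 0.001]
ft_force: [-0.0, -0.0, -0.1]
width: 0.0868
```

play_rows(
  motion=[
    [-0.22,-0.2,0,0,0,0,100],
    [-0.44,-0.41,0,0,0,0,100],
    [-0.66,-0.62,0,0,0,0,100],
    [-0.87,-0.83,0,0,0,0,100],
    [-0.87,-0.83,0,0,0,0,100],
  ],
)

```text
time: 2.15
ee_pos: [0.4391, 0.1199, 0.2829]
eef_rot: [0.214, 0.977, 0.0, 0.0]
ft_force: [-1.0, 1.4, 0.5]
width: 0.0869
```

play_rows(
  motion=[
    [-0.22,-0.2,0,0,0,0.1,100],
    [-0.44,-0.41,0,0,0,0.2,100],
    [-0.66,-0.62,0,0,0,0.3,100],
    [-0.87,-0.83,0,0,0,0.4,100],
    [-0.87,-0.83,0,0,0,0.5,100],
  ],
)

```text
time: 2.78
ee_pos: [0.5286, -0.1028, 0.2823]
eef_rot: [0.573, 0.819, -0.001, 0.0]
ft_force: [-0.2, 1.4, -0.7]
width: 0.0872
```

```bash
python3 - <<'E'
from h import *
s=r.read_state(); print(np.round(s["joint_positions"],2),s["ee_pos"])
Z=dict(knob_grip=.123,stop_face=.026,pattern_end=.024,pattern=.018,jig=0)
K={l:[] for l in Z}
for n in("wrist","top","side"):
    p=eyes.camera(n);save(p,n+"1.png")
    print(n,-np.array(p["R"]).T@p["t"])
    for l,z in Z.items():
        for q in eyes.landmark_of(p,l)[:3]: print(l,round(q["p"],2),np.round(q["xy"],1),np.round(onz(p,q["xy"],z),4))
    if n=="wrist":
      for l in("jig","pattern","knob"):
        for q in eyes.regions_of(p,l)[:2]:
            ys,xs=np.nonzero(q["region"]);w=np.array([onz(p,(x,y),{"jig":.018,"pattern":.03,"knob":.138}[l])[:2] for x,y in zip(xs,ys)],np.float32)
            print("REG",l,round(q["p"],2),len(xs),xs.min(),xs.max(),ys.min(),ys.max(),cv2.minAreaRect(w))
E
```

```text
[-0.45  0.11  0.61  1.63 -0.06  1.42  0.52] [ 0.52858246 -0.10282784  0.28225402]
wrist [ 0.50405528 -0.03328914  0.44440443]
knob_grip 0.64 [343.8  86.2] [0.519  0.0013 0.123 ]
pattern_end 0.97 [147.7 202.9] [ 0.3106 -0.2382  0.024 ]
pattern_end 0.66 [363.  173.7] [ 0.5926 -0.0885  0.024 ]
pattern 0.81 [361.4 225.2] [ 0.6221 -0.1641  0.018 ]
pattern 0.8 [146.8 250.9] [ 0.322  -0.3198  0.018 ]
jig 0.62 [357.5 155.6] [ 0.5795 -0.069   0.    ]
jig 0.31 [364.8 175.7] [ 0.6014 -0.0935  0.    ]
REG jig 0.87 24703 298 440 0 314 ((0.5921041965484619, -0.0989360511302948), (0.1791142225265503, 0.46342456340789795), 18.816625595092773)
REG pattern 0.91 1858 351 378 175 254 ((0.6171712875366211, -0.14542844891548157), (0.03556142374873161, 0.12320974469184875), 18.32928466796875)
REG pattern 0.78 1041 129 163 200 235 ((0.31599733233451843, -0.2631518244743347), (0.045866709202528, 0.05946861207485199), 3.374157667160034)
REG knob 0.73 1816 318 365 61 112 ((0.5163958668708801, -0.0018461942672729492), (0.04577373340725899, 0.04577123746275902), 24.452219009399414)
top [ 0.22037067 -0.05830692  
[... 361 characters left out ...]
139.1] [0.7724 0.2899 0.018 ]
pattern 0.6 [407.2 285.8] [ 0.3077 -0.3248  0.018 ]
pattern 0.6 [228.3 235.2] [0.431  0.2844 0.018 ]
jig 0.97 [338.9 199.5] [ 0.5857 -0.0798  0.    ]
side [ 0.01167286 -1.14662393  0.78118914]
knob_grip 0.58 [297.3 193.2] [ 0.5141 -0.0094  0.123 ]
knob_grip 0.25 [372.9 308.8] [ 0.4315 -0.5776  0.123 ]
stop_face 0.92 [312.4 213.6] [ 0.5703 -0.0046  0.026 ]
pattern_end 0.91 [264.5 279.6] [ 0.2949 -0.2568  0.024 ]
pattern_end 0.83 [304.8 172.2] [0.6965 0.3167 0.024 ]
pattern_end 0.6 [234.  186.7] [0.3937 0.3322 0.024 ]
pattern 0.68 [323.  175.9] [0.7521 0.2591 0.018 ]
pattern 0.62 [249.6 194.2] [0.4302 0.2532 0.018 ]
jig 0.91 [326.1 228.8] [ 0.5849 -0.0775  0.    ]
```

View pics/wrist1.png

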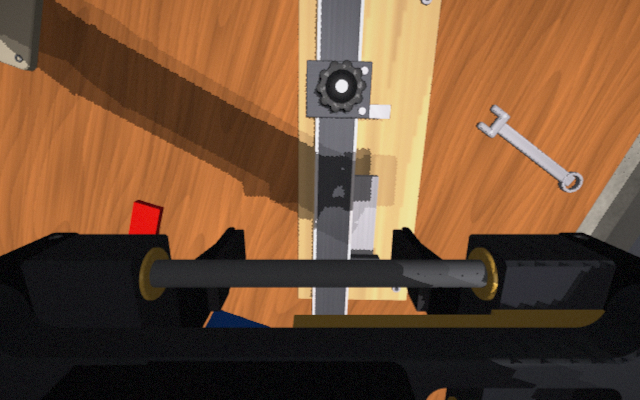

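Wrist view: knob cap at (342,86), stop tongue at (378,111), silver bar end at about (366,176). The jig yaw comes out near 18.5°. I'll centre the camera on the knob to measure it better.

play_rows(
  motion=[
    [0.12,0.11,0.15,0,0,0,100],
    [0.12,0.11,0.15,0,0,0,100],
    [0.12,0.11,0.15,0,0,0,100],
  ],
)

```text
time: 4.2
ee_pos: [0.54, -0.0697, 0.2528]
eef_rot: [0.569, 0.822, -0.0, 0.0]
ft_force: [0.6, -0.7, -0.3]
width: 0.0867
```

```bash
python3 - <<'E'
from h import *
s=r.read_state(); print(np.round(s["joint_positions"],2),s["ee_pos"],s["eef_rot"])
p=eyes.camera("wrist");save(p,"wrist2.png"); print(-np.array(p["R"]).T@p["t"],p["mtx"][0])
for l,z in dict(knob_grip=.123,pattern_end=.024,stop_face=.026).items():
    for q in eyes.landmark_of(p,l)[:2]: print(l,round(q["p"],2),np.round(q["xy"],1),np.round(onz(p,q["xy"],z),4))
for l in("pattern","knob"):
    for q in eyes.regions_of(p,l)[:1]:
        ys,xs=np.nonzero(q["region"]);w=np.array([onz(p,(x,y),{"pattern":.03,"knob":.130}[l])[:2] for x,y in zip(xs,ys)],np.float32)
        print("REG",l,round(q["p"],2),len(xs),xs.min(),xs.max(),ys.min(),ys.max(),cv2.minAreaRect(w),cv2.minEnclosingCircle(w))
E
```

```text
[-0.48  0.14  0.58  1.66 -0.08  1.37  0.48] [ 0.54002418 -0.06969599  0.25279439] [ 5.68935361e-01  8.22382225e-01 -1.43944046e-04  1.07186030e-04]
[ 0.51472799 -0.00069507  0.41502748] [297.16088405   0.         318.00253304]
pattern_end 0.91 [348.8 199.6] [ 0.5935 -0.0905  0.024 ]
pattern_end 0.58 [121.9 224.7] [ 0.3097 -0.2367  0.024 ]
stop_face 0.85 [353.9 140.3] [ 0.5692 -0.0141  0.026 ]
REG pattern 0.72 356 107 140 222 235 ((0.3152414858341217, -0.23821955919265747), (0.04666496440768242, 0.01926601305603981), 20.661800384521484) ((0.3167944550514221, -0.24233770370483398), 0.023539366200566292)
REG knob 0.97 2143 292 346 88 142 ((0.5158626437187195, -0.0011511370539665222), (0.04995375871658325, 0.047398798167705536), 24.184165954589844) ((0.5162124633789062, -0.0005315024754963815), 0.02562900260090828)
```

View pics/wrist2.png

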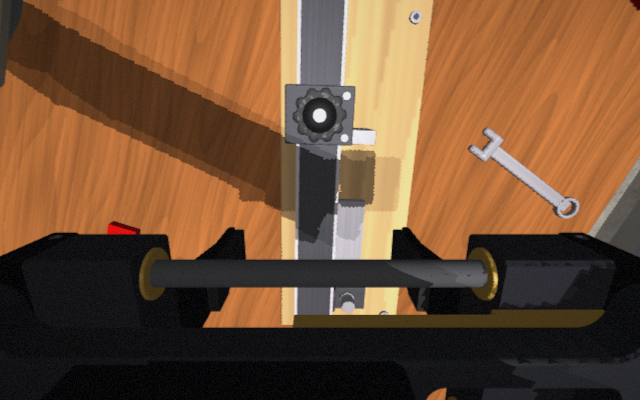

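play_rows(
  motion=[
    [0.18,0,0,0,0,0,100],
    [0.364,0.008,0.1,0,0,0,100],
    [0.364,0.008,0.4,0,0,0,100],
    [0.364,0.008,0.5,0,0,0,100],
    [0.364,0.008,0.5,0,0,0,100],
  ],
)

```text
time: 5.12
ee_pos: [0.515, -0.0008, 0.1516]
eef_rot: [0.569, 0.822, -0.001, -0.001]
ft_force: [-0.2, -0.2, 1.1]
width: 0.0874
```

```bash
python3 - <<'E'
from h import *
s=r.read_state(); print(np.round(s["joint_positions"],2),s["ee_pos"],s["eef_rot"])
p=eyes.camera("wrist");save(p,"wrist3.png"); print(-np.array(p["R"]).T@p["t"])
for l,z in dict(knob_grip=.123,pattern_end=.024,stop_face=.026).items():
    for q in eyes.landmark_of(p,l)[:2]: print(l,round(q["p"],2),np.round(q["xy"],1),np.round(onz(p,q["xy"],z),4))
for l in("knob",):
    for q in eyes.regions_of(p,l)[:1]:
        ys,xs=np.nonzero(q["region"]);w=np.array([onz(p,(x,y),{"pattern":.03,"knob":.130}[l])[:2] for x,y in zip(xs,ys)],np.float32)
        print("REG",l,round(q["p"],2),len(xs),xs.min(),xs.max(),ys.min(),ys.max(),cv2.minAreaRect(w),cv2.minEnclosingCircle(w))
E
```

```text
[-0.56  0.15  0.52  1.86 -0.08  1.15  0.35] [ 0.51501034 -0.0007728   0.15155856] [ 5.68953920e-01  8.22368489e-01 -9.38475968e-04 -7.89951850e-04]
[0.4900928  0.06828339 0.31383542]
knob_grip 0.8 [321.6 223.1] [0.517  0.0024 0.123 ]
pattern_end 0.88 [354.1 289.1] [ 0.5923 -0.0917  0.024 ]
pattern_end 0.52 [320.6 224.4] [ 0.5305 -0.0335  0.024 ]
REG knob 0.83 4085 282 356 190 260 ((0.5151864290237427, 0.0021796077489852905), (0.04918137192726135, 0.04922265559434891), 20.72681999206543) ((0.5153505206108093, 0.0008343248628079891), 0.02704491838812828)
```

View pics/wrist3.png

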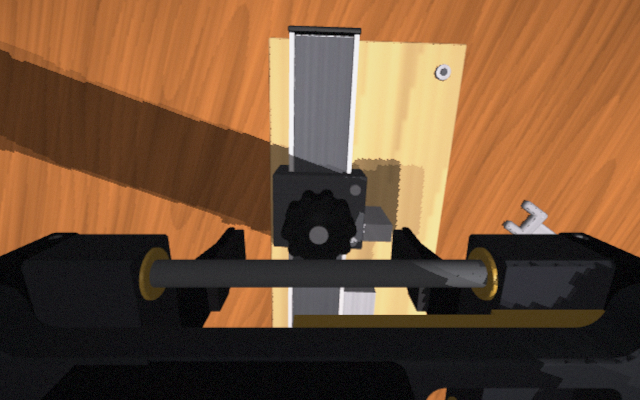

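Knob sits centred between the fingers (319 against 318), so I go down and grip.

play_rows(
  motion=[
    [0.008,0.002,0.1,0,0,0,100],
    [0.008,0.002,0.222,0,0,0,100],
    [0.008,0.002,0.222,0,0,0,100],
  ],
)

```text
time: 5.75
ee_pos: [0.515, 0.0011, 0.1076]
eef_rot: [0.569, 0.822, -0.001, -0.001]
ft_force: [-0.9, 0.7, 0.6]
width: 0.0867
```

play_rows(
  motion=[
    [0,0,0,0,0,0,40],
    [0,0,0,0,0,0,40],
    [0,0,0,0,0,0,40],
    [0,0,0,0,0,0,40],
    [0,0,0,0,0,0,40],
  ],
  squeeze=50,
)

```text
time: 6.38
ee_pos: [0.5147, 0.0008, 0.1082]
eef_rot: [0.569, 0.822, -0.001, -0.001]
ft_force: [-6.8, -1.3, 6.6]
width: 0.0485
```

```bash
python3 - <<'E'
from h import *
s=r.read_state(); print({k:np.round(v,4) for k,v in s.items()})
E
```

```text
{'time': np.float64(6.375), 'joint_positions': array([-0.5508,  0.1997,  0.5125,  1.9109, -0.1117,  1.061 ,  0.3683]), 'joint_vel': array([ 0.001 , -0.0012,  0.0012,  0.0007, -0.0029,  0.0016, -0.0016]), 'joint_torque': array([ -0.7058, -40.2529,   3.3144, -35.5013,  -0.3323,  -2.1806,
         0.0712]), 'ee_pos': array([0.5147, 0.0008, 0.1082]), 'eef_rot': array([ 5.690e-01,  8.223e-01, -7.000e-04, -9.000e-04]), 'ft_force': array([-6.782 , -1.2597,  6.5607]), 'torque': array([-0.4069,  1.5544, -0.0907]), 'width': np.float64(0.0485)}
```

play_rows(
  motion=[
    [0,0,0,0,0,-0.11,40],
    [0,0,0,0,0,-0.22,40],
    [0,0,0,0,0,-0.33,40],
  ],
  squeeze=60,
)

```text
time: 6.75
ee_pos: [0.5144, 0.0004, 0.1083]
eef_rot: [0.337, 0.942, -0.001, -0.001]
ft_force: [-9.5, -1.7, 9.4]
width: 0.0481
```

```bash
cat > s.py <<'E'
from h import *
s=r.read_state(); x=Ro.from_quat(s["eef_rot"]).as_matrix()[:,0]
print({k:np.round(s[k],4) for k in("time","joint_positions","ee_pos","ft_force","torque","width")},"yaw",np.degrees(np.arctan2(x[1],x[0])))
E
python3 s.py
```

```text
{'time': np.float64(6.75), 'joint_positions': array([-0.4975,  0.1956,  0.4528,  1.9086, -0.0974,  1.0617,  0.8793]), 'ee_pos': array([5.144e-01, 4.000e-04, 1.083e-01]), 'ft_force': array([-9.5003, -1.7484,  9.4261]), 'torque': array([-0.5714,  1.9714, -0.151 ]), 'width': np.float64(0.0481)} yaw 140.62844740329413
```

play_rows(
  motion=[
    [0,0,0,0,0,-0.11,40],
    [0,0,0,0,0,-0.22,40],
    [0,0,0,0,0,-0.33,40],
    [0,0,0,0,0,-0.44,40],
    [0,0,0,0,0,-0.44,40],
  ],
)

```text
time: 7.38
ee_pos: [0.5144, -0.0003, 0.1086]
eef_rot: [-0.0, 1.0, -0.0, -0.001]
ft_force: [-9.9, -3.9, 13.1]
width: 0.0481
```

play_rows(
  motion=[
    [0,0,0,0,0,-0.11,40],
    [0,0,0,0,0,-0.22,40],
    [0,0,0,0,0,-0.33,40],
    [0,0,0,0,0,-0.39,40],
    [0,0,0,0,0,-0.39,40],
  ],
)

```text
time: 8.0
ee_pos: [0.5146, -0.0008, 0.1089]
eef_rot: [-0.301, 0.954, -0.0, -0.001]
ft_force: [-10.9, -5.9, 15.1]
width: 0.0478
```

```bash
python3 s.py; python3 - <<'E'
from h import *
p=eyes.camera("wrist"); save(p,"wrist4.png")
E
```

```text
{'time': np.float64(8.0), 'joint_positions': array([-0.3729,  0.1893,  0.3151,  1.9019, -0.0653,  1.0628,  2.1512]), 'ee_pos': array([ 0.5146, -0.0008,  0.1089]), 'ft_force': array([-10.8715,  -5.9112,  15.1052]), 'torque': array([-1.3846,  2.3966,  0.0306]), 'width': np.float64(0.0478)} yaw -144.95465560999045
```

View pics/wrist4.png

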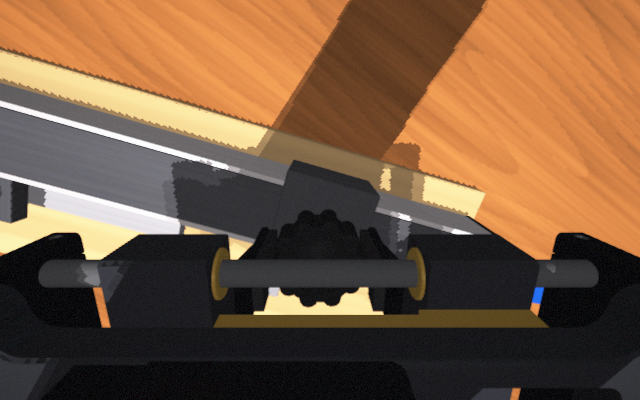

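The knob has turned with the fingers by 104° and shows no slip. Now I start sliding, easing the side and vertical preload as I go.

play_rows(
  motion=[
    [0.004,0.003,-0.006,0,0,0,40],
    [0.008,-0.012,-0.006,0,0,0,40],
    [0.014,-0.032,-0.006,0,0,0,40],
    [0.023,-0.062,-0.006,0,0,0,40],
    [0.032,-0.093,-0.006,0,0,0,40],
  ],
)

```text
time: 8.68
ee_pos: [0.5196, -0.0163, 0.109]
eef_rot: [-0.302, 0.953, 0.002, -0.002]
ft_force: [-8.3, 3.8, 6.9]
width: 0.0481
```

```bash
cat >> s.py <<'E'
a=np.radians(18.5); d=np.array([np.sin(a),-np.cos(a)]); n=np.array([np.cos(a),np.sin(a)])
print("travel",(s["ee_pos"][:2]-[.5146,-.0008])@d*1e3,"lat",(s["ee_pos"][:2]-[.5146,-.0008])@n*1e3,"F along",s["ft_force"][:2]@d,"lat",s["ft_force"][:2]@n)
E
python3 s.py
```

```text
{'time': np.float64(8.675), 'joint_positions': array([-0.3481,  0.2021,  0.3265,  1.888 , -0.076 ,  1.0669,  2.1932]), 'ee_pos': array([ 0.5196, -0.0163,  0.109 ]), 'ft_force': array([-8.2819,  3.8419,  6.911 ]), 'torque': array([ 1.0596,  2.1057, -0.0422]), 'width': np.float64(0.0481)} yaw -144.8652124881724
travel 16.30425750194883 lat -0.2088058136664201 F along -6.271219691134904 lat -6.634855830940129
```

play_rows(
  motion=[
    [0.01,-0.023,0,0,0,0,40],
    [0.017,-0.047,0,0,0,0,40],
    [0.024,-0.071,0,0,0,0,40],
    [0.031,-0.095,0,0,0,0,40],
    [0.038,-0.119,0,0,0,0,40],
  ],
)

```text
time: 9.3
ee_pos: [0.5275, -0.0399, 0.1091]
eef_rot: [-0.302, 0.953, 0.002, -0.001]
ft_force: [-5.8, 5.8, 4.1]
width: 0.0478
```

```bash
python3 s.py
```

```text
{'time': np.float64(9.3), 'joint_positions': array([-0.3139,  0.2221,  0.343 ,  1.8665, -0.0871,  1.07  ,  2.2475]), 'ee_pos': array([ 0.5275, -0.0399,  0.1091]), 'ft_force': array([-5.8319,  5.7771,  4.0503]), 'torque': array([ 1.2361,  1.547 , -0.0569]), 'width': np.float64(0.0478)} yaw -144.86308688778124
travel 41.18342734907074 lat -0.16863140342996374 F along -7.329088689353828 lat -3.6973886697405414
```

play_rows(
  motion=[
    [0.008,-0.02,0,0,0,0,40],
    [0.014,-0.04,0,0,0,0,40],
    [0.02,-0.06,0,0,0,0,40],
    [0.026,-0.08,0,0,0,0,40],
    [0.031,-0.096,0,0,0,0,40],
  ],
)

```text
time: 9.93
ee_pos: [0.5339, -0.059, 0.1091]
eef_rot: [-0.302, 0.953, 0.001, -0.001]
ft_force: [-4.4, 5.9, 2.8]
width: 0.0483
```

```bash
python3 s.py; python3 - <<'E'
from h import *
for n in("top","side"):
    p=eyes.camera(n)
    for l,z in dict(pattern_end=.024,stop_face=.026).items():
        for q in eyes.landmark_of(p,l)[:4]: print(n,l,round(q["p"],2),np.round(q["xy"],1),np.round(onz(p,q["xy"],z),4))
    I=p["image"]; c=I[150:250,280:420] if n=="top" else I[175:275,240:410]
    cv2.imwrite(f"pics/c_{n}.png",cv2.resize(c[:,:,::-1],None,fx=4,fy=4,interpolation=cv2.INTER_CUBIC))
E
```

```text
{'time': np.float64(9.925), 'joint_positions': array([-0.2858,  0.2399,  0.3553,  1.8473, -0.0969,  1.073 ,  2.2908]), 'ee_pos': array([ 0.5339, -0.059 ,  0.1091]), 'ft_force': array([-4.4011,  5.89  ,  2.8269]), 'torque': array([1.4234, 1.0991, 0.0079]), 'width': np.float64(0.0483)} yaw -144.85713522962416
travel 61.31473147477986 lat -0.17177968546600725 F along -6.982126641300015 lat -2.304730635275073
top pattern_end 0.82 [228.3 159.3] [0.6945 0.314  0.024 ]
top pattern_end 0.75 [386.4 284.6] [ 0.3062 -0.2553  0.024 ]
top pattern_end 0.6 [208.7 242.5] [0.4009 0.3458 0.024 ]
side pattern_end 0.79 [232.5 186.8] [0.3883 0.3342 0.024 ]
side pattern_end 0.71 [264.2 281.9] [ 0.2906 -0.2655  0.024 ]
side stop_face 0.76 [325.8 221.9] [ 0.5853 -0.075   0.026 ]
```

View pics/c_top.png

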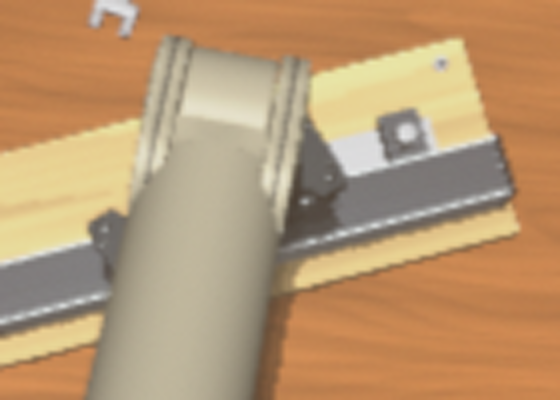

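play_rows(
  motion=[
    [0.003,-0.01,0,0,0,0,40],
    [0.006,-0.019,0,0,0,0,40],
    [0.009,-0.029,0,0,0,0,40],
    [0.012,-0.038,0,0,0,0,40],
  ],
)

```text
time: 10.72
ee_pos: [0.5364, -0.0664, 0.1091]
eef_rot: [-0.302, 0.953, 0.001, -0.0]
ft_force: [-3.4, 7.2, 2.7]
width: 0.0484
```

```bash
python3 s.py
```

```text
{'time': np.float64(10.725), 'joint_positions': array([-0.2746,  0.2473,  0.3597,  1.8391, -0.1009,  1.0745,  2.3077]), 'ee_pos': array([ 0.5364, -0.0664,  0.1091]), 'ft_force': array([-3.3529,  7.2476,  2.731 ]), 'torque': array([ 1.4035,  0.9116, -0.0385]), 'width': np.float64(0.0484)} yaw -144.84823417617432
travel 69.16852878882344 lat -0.15367955093583546 F along -7.936993315829628 lat -0.879899712088958
```

View pics/c_side.png

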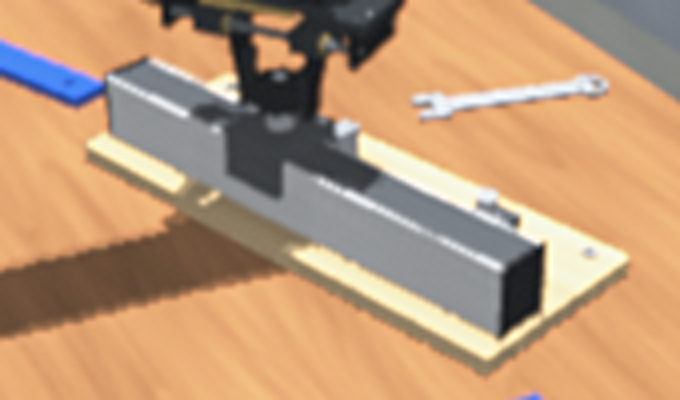

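play_rows(
  motion=[
    [0.0007,-0.0024,0,0,0,0,40],
    [0.0014,-0.0048,0,0,0,0,40],
    [0.0021,-0.0072,0,0,0,0,40],
    [0.0028,-0.0096,0,0,0,0,40],
  ],
)

```text
time: 11.22
ee_pos: [0.537, -0.0683, 0.1091]
eef_rot: [-0.302, 0.953, 0.001, -0.0]
ft_force: [-3.9, 5.6, 2.5]
width: 0.0483
```

```bash
python3 s.py|tail -1
```

```text
travel 71.09879291270937 lat -0.15996255044966462 F along -6.576084575955682 lat -1.9284201276658635
```

play_rows(
  motion=[
    [0.0007,-0.0024,0,0,0,0,40],
    [0.0014,-0.0048,0,0,0,0,40],
    [0.0021,-0.0072,0,0,0,0,40],
  ],
)

```text
time: 11.6
ee_pos: [0.5375, -0.0697, 0.1091]
eef_rot: [-0.302, 0.953, 0.001, -0.0]
ft_force: [-4.7, 6.2, 2.8]
width: 0.0482
```

play_rows(
  motion=[
    [0.0004,-0.0014,0,0,0,0,40],
    [0.0008,-0.0028,0,0,0,0,40],
    [0.0012,-0.0042,0,0,0,0,40],
  ],
)

```text
time: 11.98
ee_pos: [0.5378, -0.0705, 0.1091]
eef_rot: [-0.302, 0.953, 0.001, -0.0]
ft_force: [-3.7, 6.1, 2.5]
width: 0.0478
```

```bash
python3 s.py|tail -1
```

```text
travel 73.4833099963337 lat -0.11874671898341044 F along -6.925056672418469 lat -1.591946961969349
```

play_rows(
  motion=[
    [0.0003,-0.001,0,0,0,0,40],
    [0.0006,-0.002,0,0,0,0,40],
    [0.0009,-0.003,0,0,0,0,40],
  ],
)

```text
time: 12.35
ee_pos: [0.538, -0.0711, 0.1091]
eef_rot: [-0.302, 0.953, 0.001, -0.0]
ft_force: [-4.4, 5.7, 2.6]
width: 0.0483
```

play_rows(
  motion=[
    [0.0003,-0.001,0,0,0,0,40],
    [0.0006,-0.002,0,0,0,0,40],
    [0.0009,-0.003,0,0,0,0,40],
  ],
)

```text
time: 12.72
ee_pos: [0.5382, -0.0717, 0.1091]
eef_rot: [-0.302, 0.953, 0.001, -0.0]
ft_force: [-3.8, 5.9, 1.6]
width: 0.0482
```

play_rows(
  motion=[
    [0.0003,-0.001,0,0,0,0,40],
    [0.0006,-0.002,0,0,0,0,40],
    [0.0009,-0.003,0,0,0,0,40],
  ],
)

```text
time: 13.1
ee_pos: [0.5384, -0.0723, 0.1091]
eef_rot: [-0.302, 0.953, 0.001, -0.0]
ft_force: [-3.9, 5.9, 2.4]
width: 0.0478
```

play_rows(
  motion=[
    [0.0003,-0.001,0,0,0,0,40],
    [0.0006,-0.002,0,0,0,0,40],
    [0.0009,-0.003,0,0,0,0,40],
  ],
)

```text
time: 13.48
ee_pos: [0.5386, -0.0729, 0.1091]
eef_rot: [-0.302, 0.953, 0.001, -0.0]
ft_force: [-4.1, 5.5, 2.0]
width: 0.0482
```

play_rows(
  motion=[
    [0.0003,-0.001,0,0,0,0,40],
    [0.0006,-0.002,0,0,0,0,40],
    [0.0009,-0.003,0,0,0,0,40],
  ],
)

```text
time: 13.85
ee_pos: [0.5388, -0.0735, 0.1091]
eef_rot: [-0.302, 0.953, 0.002, -0.0]
ft_force: [-3.4, 5.3, 3.3]
width: 0.0482
```

play_rows(
  motion=[
    [0.0003,-0.001,0,0,0,0,40],
    [0.0006,-0.002,0,0,0,0,40],
    [0.0009,-0.003,0,0,0,0,40],
  ],
)

```text
time: 14.22
ee_pos: [0.539, -0.0741, 0.1091]
eef_rot: [-0.302, 0.953, 0.001, -0.0]
ft_force: [-4.3, 5.8, 2.0]
width: 0.0482
```

play_rows(
  motion=[
    [0.0003,-0.001,0,0,0,0,40],
    [0.0006,-0.002,0,0,0,0,40],
    [0.0009,-0.003,0,0,0,0,40],
  ],
)

```text
time: 14.6
ee_pos: [0.5392, -0.0747, 0.1091]
eef_rot: [-0.302, 0.953, 0.001, -0.0]
ft_force: [-4.3, 5.3, 2.8]
width: 0.0483
```

play_rows(
  motion=[
    [0.0003,-0.001,0,0,0,0,40],
    [0.0006,-0.002,0,0,0,0,40],
    [0.0009,-0.003,0,0,0,0,40],
  ],
)

```text
time: 14.98
ee_pos: [0.5394, -0.0753, 0.1091]
eef_rot: [-0.302, 0.953, 0.001, -0.0]
ft_force: [-4.2, 6.1, 3.0]
width: 0.0482
```

play_rows(
  motion=[
    [0.0003,-0.001,0,0,0,0,40],
    [0.0006,-0.002,0,0,0,0,40],
    [0.0009,-0.003,0,0,0,0,40],
  ],
)

```text
time: 15.35
ee_pos: [0.5396, -0.0759, 0.1091]
eef_rot: [-0.302, 0.953, 0.001, -0.0]
ft_force: [-3.9, 6.1, 2.4]
width: 0.048
```

play_rows(
  motion=[
    [0.0003,-0.001,0,0,0,0,40],
    [0.0006,-0.002,0,0,0,0,40],
    [0.0009,-0.003,0,0,0,0,40],
  ],
)

```text
time: 15.72
ee_pos: [0.5398, -0.0764, 0.1091]
eef_rot: [-0.302, 0.953, 0.001, -0.0]
ft_force: [-4.6, 6.4, 3.3]
width: 0.0481
```

play_rows(
  motion=[
    [0.0002,-0.0007,0,0,0,0,40],
    [0.0004,-0.0014,0,0,0,0,40],
    [0.0006,-0.002,0,0,0,0,40],
  ],
)

```text
time: 16.1
ee_pos: [0.54, -0.0768, 0.1091]
eef_rot: [-0.302, 0.953, 0.001, -0.0]
ft_force: [-4.8, 6.9, 3.1]
width: 0.0482
```

```bash
python3 s.py
```

```text
{'time': np.float64(16.1), 'joint_positions': array([-0.2591,  0.2583,  0.3657,  1.8269, -0.1066,  1.0771,  2.3308]), 'ee_pos': array([ 0.54  , -0.0768,  0.1091]), 'ft_force': array([-4.7651,  6.9426,  3.0927]), 'torque': array([ 1.3918,  0.9235, -0.0154]), 'width': np.float64(0.0482)} yaw -144.84314238571105
travel 80.12432749379856 lat -0.07407508940252688 F along -8.095827504511856 lat -2.3159335618943206
```

play_rows(
  motion=[
    [0.0002,-0.0007,0,0,0,0,40],
    [0.0004,-0.0014,0,0,0,0,40],
    [0.0004,-0.0014,0,0,0,0,40],
  ],
)

```text
time: 16.48
ee_pos: [0.54, -0.0772, 0.1091]
eef_rot: [-0.302, 0.953, 0.001, -0.0]
ft_force: [-2.7, 5.8, 2.7]
width: 0.0482
```

```bash
python3 s.py|tail -1; python3 - <<'E'
from h import *
p=eyes.camera("wrist"); save(p,"wrist5.png")
for l in("pattern_end","stop_face"):
    for q in eyes.landmark_of(p,l)[:3]: print(l,round(q["p"],2),np.round(q["xy"],1),np.round(onz(p,q["xy"],.025),4))
E
```

```text
travel 80.48001559766838 lat -0.09854016562988246 F along -6.364887533656598 lat -0.7136112472773595
```

View pics/wrist5.png

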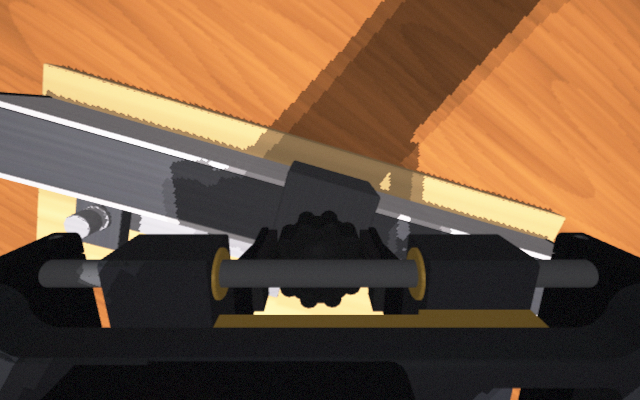

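Contact isn't there yet, and the gap is hidden behind the finger in this view. I'll carry on by force.

play_rows(
  motion=[
    [0.0003,-0.001,0,0,0,0,40],
    [0.0006,-0.002,0,0,0,0,40],
    [0.0009,-0.003,0,0,0,0,40],
  ],
)

```text
time: 17.0
ee_pos: [0.5401, -0.0773, 0.1091]
eef_rot: [-0.302, 0.953, 0.002, -0.001]
ft_force: [-4.5, 7.1, 3.4]
width: 0.0482
```

play_rows(
  motion=[
    [0,0,0,0,0,0,40],
    [0,0,0,0,0,0,40],
  ],
)

```text
time: 17.25
ee_pos: [0.5401, -0.0773, 0.1091]
eef_rot: [-0.302, 0.953, 0.002, -0.001]
ft_force: [-5.3, 7.6, 2.9]
width: 0.0482
```

```bash
python3 s.py|tail -1
```

```text
travel 80.60865480182167 lat -0.07940581483650497 F along -8.8835041752142 lat -2.626936710953733
```

play_rows(
  motion=[
    [0.0002,-0.0007,0,0,0,0,40],
    [0.0004,-0.0014,0,0,0,0,40],
    [0.0004,-0.0014,0,0,0,0,40],
  ],
)

```text
time: 17.62
ee_pos: [0.5401, -0.0773, 0.1091]
eef_rot: [-0.302, 0.953, 0.002, -0.001]
ft_force: [-4.7, 7.5, 4.6]
width: 0.0481
```

```bash
python3 s.py
```

```text
{'time': np.float64(17.625), 'joint_positions': array([-0.2576,  0.2594,  0.3658,  1.8257, -0.1079,  1.0781,  2.3333]), 'ee_pos': array([ 0.5401, -0.0773,  0.1091]), 'ft_force': array([-4.7408,  7.4772,  4.6089]), 'torque': array([ 1.9208,  1.2167, -0.0658]), 'width': np.float64(0.0481)} yaw -144.8122101723182
travel 80.61106375884545 lat -0.033480651547890955 F along -8.595100500590712 lat -2.1232160286363686
```

play_rows(
  motion=[
    [0.0002,-0.0007,0,0,0,0,40],
    [0.0005,-0.0017,0,0,0,0,40],
    [0.0005,-0.0017,0,0,0,0,40],
  ],
)

```text
time: 18.0
ee_pos: [0.5401, -0.0773, 0.1091]
eef_rot: [-0.302, 0.953, 0.002, -0.001]
ft_force: [-6.1, 9.6, 4.5]
width: 0.0483
```

```bash
python3 s.py
```

```text
{'time': np.float64(18.0), 'joint_positions': array([-0.2571,  0.2596,  0.3657,  1.8254, -0.1083,  1.0785,  2.334 ]), 'ee_pos': array([ 0.5401, -0.0773,  0.1091]), 'ft_force': array([-6.0726,  9.6092,  4.4864]), 'torque': array([ 2.1673,  1.405 , -0.0365]), 'width': np.float64(0.0483)} yaw -144.80601588988992
travel 80.69528981676619 lat -0.07706011420167622 F along -11.039493293400755 lat -2.7097606430793673
```

Contact is made: motion has stalled at 80.7 mm and force along the fence is up about 4 N. I'll ease the push so tightening can't jam the bar.

play_rows(
  motion=[
    [-0.0008,0.0028,0,0,0,0,40],
    [-0.0017,0.0057,0,0,0,0,40],
    [-0.0017,0.0057,0,0,0,0,40],
  ],
)

```text
time: 18.38
ee_pos: [0.5401, -0.0772, 0.1091]
eef_rot: [-0.302, 0.953, 0.001, -0.0]
ft_force: [-4.0, 5.8, 2.4]
width: 0.0481
```

```bash
python3 s.py|tail -1
```

```text
travel 80.51985612983407 lat -0.0583735254393869 F along -6.785153012228989 lat -1.99400984793032
```

play_rows(
  motion=[
    [-0.0011,0.0038,0,0,0,0,40],
    [-0.0011,0.0038,0,0,0,0.1,40],
    [-0.0011,0.0038,0,0,0,0.2,40],
    [-0.0011,0.0038,0,0,0,0.3,40],
  ],
)

```text
time: 18.88
ee_pos: [0.5398, -0.0767, 0.1089]
eef_rot: [-0.069, 0.998, 0.001, -0.001]
ft_force: [-2.4, 6.0, -0.8]
width: 0.0481
```

```bash
python3 s.py
```

```text
{'time': np.float64(18.875), 'joint_positions': array([-0.3143,  0.2625,  0.4295,  1.8304, -0.1254,  1.0767,  1.87  ]), 'ee_pos': array([ 0.5398, -0.0767,  0.1089]), 'ft_force': array([-2.395 ,  6.0467, -0.8104]), 'torque': array([1.4166, 0.6013, 0.1263]), 'width': np.float64(0.0481)} yaw -172.14222129034877
travel 79.93952569012241 lat -0.1401988708572416 F along -6.494137882105335 lat -0.3525696337232562
```

play_rows(
  motion=[
    [0,0,0,0,0,0.1,40],
    [0,0,0,0,0,0.2,40],
    [0,0,0,0,0,0.3,40],
    [0,0,0,0,0,0.4,40],
    [0,0,0,0,0,0.4,40],
  ],
)

```text
time: 19.5
ee_pos: [0.5399, -0.076, 0.1085]
eef_rot: [0.241, 0.97, 0.001, -0.001]
ft_force: [-0.5, 7.5, -4.5]
width: 0.048
```

```bash
python3 s.py
```

```text
{'time': np.float64(19.5), 'joint_positions': array([-0.39  ,  0.2712,  0.5175,  1.8343, -0.1538,  1.0771,  1.2683]), 'ee_pos': array([ 0.5399, -0.076 ,  0.1085]), 'ft_force': array([-0.4503,  7.5453, -4.5447]), 'torque': array([ 1.7033,  0.1861, -0.0741]), 'width': np.float64(0.048)} yaw 152.05228828022902
travel 79.30509305103969 lat 0.1652578901177905 F along -7.2983139375779835 lat 1.9671502418046747
```

play_rows(
  motion=[
    [0,0,0,0,0,0.1,40],
    [0,0,0,0,0,0.2,40],
    [0,0,0,0,0,0.3,40],
    [0,0,0,0,0,0.36,40],
    [0,0,0,0,0,0.36,40],
  ],
)

```text
time: 20.12
ee_pos: [0.5402, -0.0754, 0.1084]
eef_rot: [0.502, 0.865, 0.001, -0.001]
ft_force: [1.7, 9.9, -7.5]
width: 0.0478
```

```bash
python3 s.py
```

```text
{'time': np.float64(20.125), 'joint_positions': array([-0.4612,  0.282 ,  0.6019,  1.8376, -0.1829,  1.0781,  0.7285]), 'ee_pos': array([ 0.5402, -0.0754,  0.1084]), 'ft_force': array([ 1.7137,  9.8855, -7.4733]), 'torque': array([ 1.8589, -0.3312, -0.2045]), 'width': np.float64(0.0478)} yaw 119.7398003952143
travel 78.90869415970495 lat 0.6330033455878465 F along -8.830924506495991 lat 4.761819424997072
```

play_rows(
  motion=[
    [0,0,0,0,0,0.04,40],
    [0,0,0,0,0,0.08,40],
    [0,0,0,0,0,0.08,40],
  ],
)

```text
time: 20.5
ee_pos: [0.5404, -0.0754, 0.1084]
eef_rot: [0.555, 0.832, 0.001, -0.001]
ft_force: [2.7, 9.3, -7.4]
width: 0.0484
```

```bash
python3 s.py; python3 -c "
from h import *
print(r.read_state()['joint_torque'][6])"
```

```text
{'time': np.float64(20.5), 'joint_positions': array([-0.4775,  0.2849,  0.6213,  1.8382, -0.1899,  1.0784,  0.6096]), 'ee_pos': array([ 0.5404, -0.0754,  0.1084]), 'ft_force': array([ 2.6864,  9.3172, -7.4478]), 'torque': array([ 1.9029, -0.4515,  0.0122]), 'width': np.float64(0.0484)} yaw 112.58931233197838
travel 78.89450756569559 lat 0.811181853846231 F along -7.983322540343899 lat 5.5039663962904815
-0.5459163151681423
```

Joint 7 carries about 0.55 N m at nearly the original knob angle, so the knob is tight. I'll release and lift.

play_rows(
  motion=[
    [0,0,0,0,0,0,100],
    [0,0,0,0,0,0,100],
    [0,0,0,0,0,0,100],
    [0,0,0,0,0,0,100],
    [0,0,0,0,0,0,100],
  ],
)

```text
time: 21.12
ee_pos: [0.5403, -0.0787, 0.1094]
eef_rot: [0.556, 0.831, 0.0, 0.0]
ft_force: [-0.4, 0.3, 0.5]
width: 0.0848
```

play_rows(
  motion=[
    [0,0,-0.1,0,0,0,100],
    [0,0,-0.3,0,0,0,100],
    [0,0,-0.5,0,0,0,100],
    [0,0,-0.7,0,0,0,100],
    [0,0,-0.75,0,0,0,100],
  ],
)

```text
time: 21.75
ee_pos: [0.5413, -0.0789, 0.2619]
eef_rot: [0.556, 0.831, 0.001, 0.001]
ft_force: [-0.1, 0.4, -0.9]
width: 0.0871
```

play_rows(
  motion=[
    [-0.25,0,0,0,0,0,100],
    [-0.5,0,0,0,0,0,100],
    [-0.7,0,0,0,0,0,100],
    [-0.7,0,0,0,0,0,100],
  ],
)

```text
time: 22.25
ee_pos: [0.5931, -0.2115, 0.2578]
eef_rot: [0.558, 0.83, -0.001, -0.0]
ft_force: [0.1, -0.9, 0.5]
width: 0.0868
```

```bash
python3 s.py; python3 - <<'E'
from h import *
p=eyes.camera("wrist"); save(p,"wrist6.png")
for l,z in dict(knob_grip=.123,pattern_end=.024,stop_face=.026).items():
    for q in eyes.landmark_of(p,l)[:2]: print(l,round(q["p"],2),np.round(q["xy"],1),np.round(onz(p,q["xy"],z),4))
c=p["image"][0:300,220:460]
cv2.imwrite("pics/c6.png",cv2.resize(c[:,:,::-1],None,fx=2,fy=2,interpolation=cv2.INTER_CUBIC))
E
```

```text
{'time': np.float64(22.25), 'joint_positions': array([-0.2694,  0.3843,  0.7254,  1.4254, -0.2512,  1.4283,  0.8426]), 'ee_pos': array([ 0.5931, -0.2115,  0.2578]), 'ft_force': array([ 0.0722, -0.9276,  0.5326]), 'torque': array([-0.0757,  0.0452, -0.0007]), 'width': np.float64(0.0868)} yaw 112.1891556279929
travel 224.72912788871292 lat 7.610709216407316 F along 0.902603772764775 lat -0.2258399219756937
knob_grip 0.83 [321.9  31.5] [ 0.5417 -0.0756  0.123 ]
pattern_end 0.86 [356.1  83.7] [ 0.5953 -0.0912  0.024 ]
pattern_end 0.79 [106.6 111.6] [ 0.3129 -0.2425  0.024 ]
stop_face 0.6 [353.8  86. ] [ 0.5936 -0.095   0.026 ]
```

View pics/c6.png

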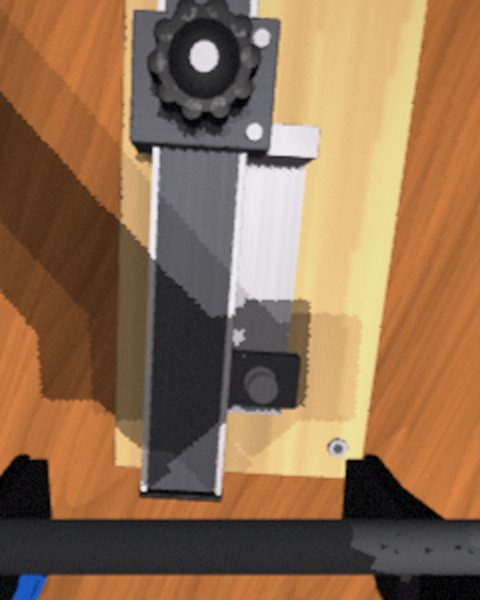

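The crop shows the stop tongue lying against the bar's end at crop (280,155), with no wood visible between them. The knob is free and the gripper clear.

```bash
python3 -c "
from bench import job
print(job.close_job())"
```

```text
the job is handed in; nothing more can be done
None
```

The job is done and handed in at about 22 s of the 69 s allowed. The hand-in gives no verdict.

- **Loosening:** I gripped the knob and broke it loose, then backed it off about 104°. The grip width stayed steady, so I saw no sign of slipping.
- **Sliding:** I slid the stop about 80.7 mm along the fence until it stalled against the bar. The force along the fence rose from about 7 N (normal drag) to 11 N, so I estimate a touch of about 4 N. I then eased the push before tightening.
- **Tightening:** I turned the knob back to within 2° of where I first gripped it. Joint 7 carried about 0.55 N m there, which fits a knob angle of about -0.5 rad.
- **Last checks:**
  - The final wrist picture shows the stop face against the bar's end with no visible gap. The gripper is clear of everything and the force readings are about zero.
  - The network put the bar's end within about 2 mm of its earlier estimate, which is within its usual error.
- **Not measured directly:** The knob angle and the touch force are worked out from the arm's readings. I did not push on the stop afterwards to test the clamp.
- **Disagreement:** One force rise at 80.1 mm looked like contact but was noise. Actual contact came at about 80.6 mm.

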